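Check a pulley bore with the keyed plug gauge

TASK

Lock the sliding carriage where it stands by turning its clamp knob clockwise as far as it goes. Then take the keyed plug gauge out of its wooden block, push it into the pulley's bore, turning it until the key slips into the keyway, and keep pushing until its collar is fully down on the hub. Finish while still gripping the gauge and pressing it home against the spring in the bore, with the carriage still locked in its place; leave the plain gauge, the ring and the screwdriver alone.

Things in the scene. Friction and masses are not known exactly. Their poses are not given: they have to be found in the camera images.
- clamp (a joint): clamp knob's angle, rad: 0 fully loose, grows as it turns clockwise seen from above, hard stop at 1.4 (locked); it starts between 0 and 0.25. It turns with about 0.1 N m of friction, up to 0.2 N m over the last 0.3 rad where its pad presses on the carriage, and stays where it is left.
- clamp_grip (a point): point to grip the clamp knob: on its upright axis, 92 mm above the bench, on the robot's side of the pulley. The black wing is a bar 44 mm long (this frame's x), 13 mm thick (y), from 78 to 105 mm above the bench; the frame turns with it. Below are a round skirt of radius 13 mm and, under 66 mm, the dark bracket, 62 x 50 mm.
- bed: fixed dark steel bed of the slide, 220 x 260 mm; origin on the bench under the pulley's axis when the carriage is in mid-travel; the carriage slides along its y, up to 35 mm either way, with 1 N when the clamp is loose, and is braked (25 N and more) when the clamp is at its stop. The knob's axis is at x = -92 mm, y = 0. Its yaw differs by up to 0.35 rad either way.
- pulley_mouth (a point): centre of the bore's mouth on the pulley hub's flat top, 85 mm above the bench; z up, x from the bore's axis to the keyway. Steel hub 56 mm across; toothed rim 82 mm across, its top 10 mm below the hub face. Bore 31.5 mm in diameter, 40 mm deep; keyway 11.5 mm wide, reaching 21.5 mm from the axis, full depth. The pulley is fixed on the sliding aluminium carriage and cannot turn.
- plunger: brass spring pin, 16 mm in diameter, standing in the bore, its top 24 mm below the mouth; moves with the carriage; origin on the bore's axis, on the bench. The gauge's nose meets it 6 mm before the gauge is home; it resists with 5.5 N there and 11.5 N at home, and lifts the gauge back up if let go.
- gauge: loose steel keyed plug gauge, 82 mm tall, about 0.3 kg, upright in its block. Origin at the nose tip, z up, x towards the key. Taper from 23 to 30 mm diameter over the lowest 6 mm, then a 30 mm shaft; key 9 mm wide, reaching 20 mm from the axis, from 12 to 31 mm above the nose, so the lowest 12 mm are a round pilot; handle 34 mm along x, 24 mm along y, from 36 to 82 mm.
- gauge_grip (a point): the point to grip the gauge: middle of its handle, 63 mm above the nose on the axis, axes as the gauge's; fingers close along y on the 24 mm width. 73 mm above the bench at the start.
- gauge_seat (a point): centre of the underside of the gauge's round collar, 30 mm above the nose, axes as the gauge's; at home it coincides with pulley_mouth. The collar is 51 mm across and 6 mm thick, with a small pointer tab 8 mm wide, reaching 37 mm from the axis, directly above the key.
- gauge_stand: square wooden block 85 x 85 x 40 mm with a 43 mm hole 36 mm deep, in which the keyed gauge stands loosely; origin under its centre. It does not move.
- plain_gauge: bystander: plain round plug gauge with a round 22 mm handle and no tab, in a similar wooden block; to be left alone.
- ring_gauge: bystander: steel ring, 70 mm outside, 40 mm inside, 22 mm high; to be left alone.
- screwdriver: bystander: screwdriver, 160 mm long, lying on the robot's side of the work; to be left alone.

How it is judged:
On the way, in this order (a step that is already met when the one before it is completed fails the run):
1. the clamp knob is turned to lock the carriage while the gauge is still in its block (value of joint clamp above 1.2 rad and distance of gauge from where it was at the start of the episode below 0.03 m), for 0.2 s.
2. the gauge is lifted out of its block (height (world z) of gauge above 0.05 m), for 0.2 s.
At the end, for the whole second after the job is handed in: Clamp past 1.2 rad; pulley within 10 mm of its start; gauge home: collar within 2.5 mm of the hub face, 3 mm off axis, key within 0.12 rad, tilt under 0.07 rad; gripped and pressed on pulley and spring with over 6 N through the last second (value of joint clamp above 1.2 rad and distance of pulley_mouth from where it was at the start of the episode below 0.01 m and z of gauge_seat in the frame of pulley_mouth below 0.0025 m and horizontal distance between gauge_seat and pulley_mouth below 0.003 m and angle between the x axis of gauge and the x axis of pulley_mouth, either way round below 0.12 rad and angle between gauge's own z axis and vertical below 0.07 rad and contact force between the fingers and gauge above 3 N and contact force between gauge and bed above 6 N); the arm keeps its last pose, push and grip.
It fails at once if a bystander (plain gauge, ring or screwdriver) is moved by more than 20 mm (distance of any of plain_gauge, ring_gauge, screwdriver from where it was at the start of the episode above 0.02 m).
It also fails if it takes over 53 s, if anything falls off the work surface, if the arm or the gripper's body presses on something with over 40 N, if the wrist force passes 120 N, or if a joint passes its speed limit or range.

ROBOT

A 7-joint arm with a two-finger parallel gripper is mounted at the origin on the work surface. World frame = base frame: x ahead of the robot, y to its left, z up, the work surface at z = 0. Lengths are in m, angles in rad, forces in N, time in s.
With the tool pointing down it reaches from about 0.4 to 0.925 m from the base axis. Payload 5.6 kg.
Tool frame: the origin (TCP) lies at the very end of the fingers, on their centre line; the grasp point (between the pads) lies 19 mm behind it; z points along the fingers, y is the line along which they close (so a half turn about z gives the same grasp; the last joint's range is limited). The gripper opens to 85 mm and grips with 20 to 120 N. Pads are 22 mm wide; open, the fingers measure 114 mm over their backs; the gripper's body (76 mm by 85 mm) begins 54 mm behind the grasp point. The pads swing forward as they close: fully open they stand 13 mm farther back than shut.
Start: joints at [-1.203, 0.468, -0.012, 1.603, 0.006, 1.071, -0.056], TCP at [0.26, 0.596, 0.231] pointing down, gripper open.
Joint ranges: [-2.53, 2.53], [-0.31, 2.02], [-1.57, 1.55], [0.28, 2.44], [-1.29, 4.43], [0.15, 1.84], [-2.92, 2.92]. Speed limits (rad/s): [2.57, 2.57, 3.14, 3.14, 3.14, 3.14, 3.14].

INTERFACE

Orientations are given as a unit quaternion [w, x, y, z].
In Python, from cell import * gives the robot as it stands.
- The arm moves only by the shell command python3 -m creep 'ROWS'. ROWS is JSON, a list that holds one entry, the list of rows, each a list of 5 numbers: the opening, from -1 (shut) to 1 (fully open), then the shift along the tool's x, y, z each as a share of 0.1 m, from -1 to 1, then the turn about the tool's z as a share of 2 pi rad, from -1 to 1. A call has 1 to 12 rows; each row is the pose to reach, as a shift and turn from the pose commanded when the call began, along the tool's axes at that moment, turning the shorter way round; what a row does not reach only later rows make up. A row lasts 1/10 s, in which the tool goes at most 50 mm and 8.59 degrees, less where a joint would pass 70% of its speed; a pose out of reach is approached as far as the arm can. A call with a number of a shift or a turn outside -1 to 1 is refused whole. A call with a gripper value outside its range is refused whole. The fingers move at their own pace and stop on an object; the grip force is fixed at half the most. Time passes only in rows, so rows that repeat a pose let the fingers close. It gives the time, the measured TCP pose, the force, the opening and the grip force at its end, in the units of the state.
- state(): the state, without advancing time (a new reading comes with each control period).
- snapshot(name): name is "side" or "top"; returns a dict with "image" (400x640x3 uint8, red, green, blue), "z_map" (400x640 float32, m along the optical axis (not along the pixel's ray), 0 where there is no reading), "intrinsics" (3x3 intrinsics, pixels), "origin" and "attitude" of the camera in the world. Camera axes: x right, y up, looking along -z (the intrinsics and any distortion apply to the point x, -y, -z); pixel columns grow to the right and rows downward; lengths in m; the calibration is good to about 2 mm. A picture is of the moment at which its call begins.
- job_done(): hands the job in; it is judged then, once.
Trained networks look in a picture, given as the dict that the camera call returned (one of the last four; its "shot" number tells which), for a name from the list of things; names that differ only in an ending like _2 or _b are one class to them, and where a whole thing is asked for, a point or a joint stands for the part that bears it (a point fixed in the world has none). Each returns a list of dicts, best first, with "confidence" (0 to 1); they miss things now and then, are a little off and sometimes report something else, mostly with a low value. They report only what shows in the picture. A call takes as long as a camera call.
- look_for(picture, target): "rect" ([left, top, right, bottom] in pixels, round what is visible of it).
The state is a dict: "t": time; "joints": joint angles; "joint_vel": joint speeds; "effort": joint torques, N m; "position": TCP position; "eef_rot": TCP orientation; "contact_force": force on the tool from outside, world axes, zero at the start; "wrist_torque": the same for the moment, N m; "finger_gap": finger opening in m; "gripper_force": force on a finger pad.
Only numpy, scipy, OpenCV 4.12 (cv2) and the standard library are available. Lean on these libraries where they do the work, as an engineer would, in place of code of your own. Each camera call takes 0.05 s, during which the arm holds its last target. There are 200 camera calls.

## Working session

There is one attempt and no reset: what is moved stays moved. The work goes in short steps, Python scripts to look and compute and a shell command to move; the robot and the scene stay as the last step left them, time stands still between calls to the robot, and variables do not carry over. Pictures are saved under pics/ and viewed, at most 10 in all, crops included, and the job is handed in when it is done.

```bash
ls; mkdir -p pics; cat > h.py <<'E'
from cell import *
import numpy as np, cv2
from scipy.spatial.transform import Rotation as R
def rot(q): return R.from_quat([q[1],q[2],q[3],q[0]]).as_matrix()
def camR(s):
    a=np.array(s["attitude"]); return a if a.shape==(3,3) else rot(a)
def cloud(s):
    K=np.array(s["intrinsics"]); z=s["z_map"]; v,u=np.mgrid[:z.shape[0],:z.shape[1]]
    p=np.stack([(u-K[0,2])/K[0,0]*z,-(v-K[1,2])/K[1,1]*z,-z],-1)
    P=p@camR(s).T+np.array(s["origin"]); P[z==0]=np.nan; return P
def pix(s,P):
    p=(np.atleast_2d(P)-np.array(s["origin"]))@camR(s); K=np.array(s["intrinsics"])
    return np.c_[K[0,0]*p[:,0]/-p[:,2]+K[0,2], K[1,1]*p[:,1]/p[:,2]+K[1,2]]
def save(s,n): cv2.imwrite("pics/"+n,s["image"][:,:,::-1])
E
python3 - <<'E'
from h import *
for n in("top","side"):
    s=snapshot(n); save(s,n+"0.png"); print(n,s["intrinsics"],s["origin"],s["attitude"],[k for k in s])
    C=cloud(s)
    for t in("clamp_grip","pulley_mouth","gauge","gauge_stand","plain_gauge","ring_gauge","screwdriver","bed"):
        for d in look_for(s,t)[:2]:
            r=d["rect"]; u,v=int((r[0]+r[2])/2),int((r[1]+r[3])/2)
            print(t,round(d["confidence"],2),np.round(r),np.round(C[v,u],3))
print(state())
E
```

```text
pics
top [[404.6020663    0.         320.61256094]
 [  0.         404.6020663  195.10191956]
 [  0.           0.           1.        ]] [ 0.38220066 -0.07733619  0.97448798] [ 0.72237971  0.09041715 -0.08542688 -0.68021654] ['image', 'z_map', 'intrinsics', 'origin', 'attitude', 'shot']
clamp_grip 0.56 [218. 244. 232. 267.] [0.459 0.134 0.102]
pulley_mouth 0.95 [181. 194. 262. 270.] [0.515 0.155 0.072]
gauge 0.97 [393. 237. 413. 256.] [ 0.503 -0.251  0.09 ]
gauge 0.53 [180. 192. 262. 270.] [0.516 0.156 0.076]
gauge_stand 0.86 [378. 223. 427. 273.] [ 0.498 -0.248  0.093]
gauge_stand 0.48 [172. 186. 288. 285.] [0.511 0.142 0.046]
plain_gauge 0.77 [406. 148. 427. 168.] [ 0.716 -0.283  0.071]
ring_gauge 0.8 [332. 120. 357. 150.] [ 0.796 -0.113  0.   ]
ring_gauge 0.48 [180. 193. 262. 269.] [0.515 0.157 0.073]
screwdriver 0.83 [302. 291. 371. 307.] [ 0.385 -0.113  0.023]
bed 0.69 [173. 189. 289. 285.] [0.506 0.14  0.044]
side [[500.32187167   0.         316.70091907]
 [  0.         500.32187167 201.2102449 ]
 [  0.           0.           1.        ]] [ 0.15359834 -0.97560404  0.72379727] [ 
[... 720 characters left out ...]
: array([-1.20297647,  0.4674969 , -0.01159233,  1.60266413,  0.005988  ,
        1.07139986, -0.05630757]), 'joint_vel': array([-0.00112489, -0.0001945 , -0.00057369, -0.00010933, -0.00055827,
        0.00116485, -0.00064242]), 'effort': array([-2.85594197e-04, -5.32225156e+01,  2.10146204e-02, -2.51631814e+01,
        1.14813930e-02,  1.27254774e-03, -3.32957683e-06]), 'position': array([0.25963483, 0.5959225 , 0.23130724]), 'eef_rot': array([2.11626404e-05, 2.04013373e-01, 9.78968101e-01, 3.03074762e-05]), 'contact_force': array([ 0.47765881, -0.22891291, -0.04727623]), 'wrist_torque': array([ 0.04327663,  0.00999151, -0.00376831]), 'gripper_force': 0.0, 'finger_gap': 0.08548934363713026}
```

```bash
python3 - <<'E'
from h import *
a=cv2.imread("pics/top0.png")
p=cv2.resize(a[180:290,165:295],(650,550),interpolation=cv2.INTER_CUBIC);cv2.imwrite("pics/a.png",p)
g=cv2.resize(a[215:280,370:435],(400,400),interpolation=cv2.INTER_CUBIC)
b=cv2.imread("pics/side0.png");q=cv2.resize(b[235:305,290:360],(400,400),interpolation=cv2.INTER_CUBIC)
cv2.imwrite("pics/b.png",np.hstack([g,q]))
E
```

```text
(no output)
```

View pics/top0.png

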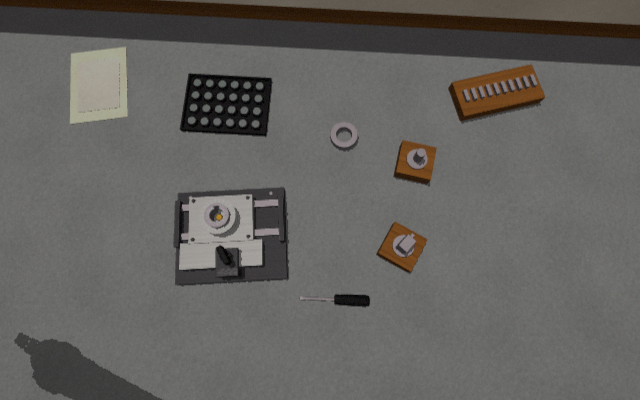

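View pics/a.png

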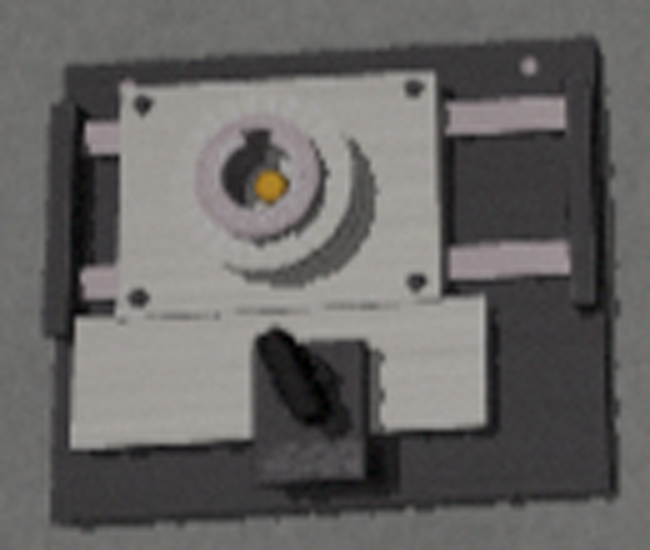

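View pics/b.png

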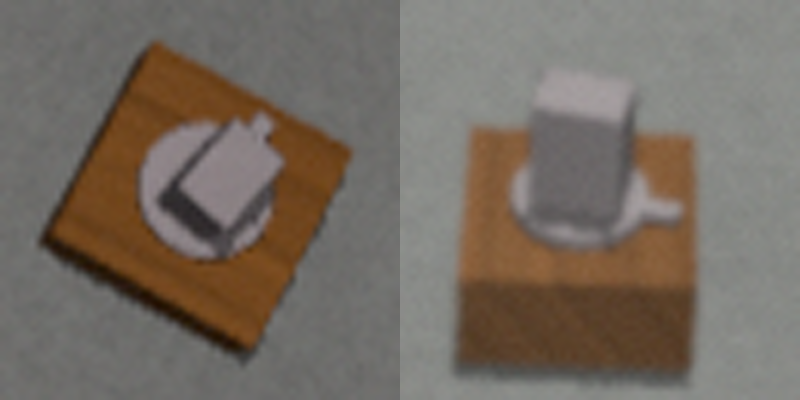

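```bash
python3 - <<'E'
from h import *
for n in("top","side"):
    s=snapshot(n); C=cloud(s); x,y,z=C[...,0],C[...,1],C[...,2]
    V=s["image"].astype(int).sum(2)
    def sel(c,r,a,b): return (np.hypot(x-c[0],y-c[1])<r)&(z>a)&(z<b)
    def rep(t,m):
        p=C[m]; r=cv2.minAreaRect((p[:,:2]*1000).astype(np.float32))
        print(n,t,m.sum(),"mean",np.round(p.mean(0),4),"med z",round(float(np.median(p[:,2])),4),"rect",np.round(r[0],1),np.round(r[1],1),round(r[2],1)); return p
    rep("wing",sel((.459,.134),.04,.096,.112))
    rep("handle",sel((.503,-.251),.05,.082,.1))
    p=rep("hub",sel((.53,.16),.05,.080,.09))
    q=(p[:,:2]*1000).astype(np.float32); c,r=cv2.minEnclosingCircle(q); print("hub circ",c,r)
    p=rep("collar+tab",sel((.503,-.251),.05,.0415,.0525))
    d=p[:,:2]-p[:,:2].mean(0);
    q=(p[:,:2]*1000).astype(np.float32); print("coll circ",cv2.minEnclosingCircle(q))
    rep("bed low", sel((.515,.155),.2,.01,.2))
    rep("block",sel((.503,-.251),.08,.034,.0415))
E
```

```text
top wing 130 mean [0.4589 0.1374 0.1032] med z 0.1035 rect [459.3 138.3] [44.  13.7] 33.6
top handle 179 mean [ 0.5094 -0.2584  0.0914] med z 0.0914 rect [ 510.  -259.4] [23.9 34.2] 51.1
top hub 336 mean [0.5474 0.1673 0.0841] med z 0.084 rect [548.6 167.2] [55.2 54.7] 31.6
hub circ (548.9400634765625, 167.1133575439453) 28.441652297973633
top collar+tab 312 mean [ 0.5075 -0.254   0.0445] med z 0.0444 rect [ 509.6 -256.7] [81.2 80. ] 66.2
coll circ ((503.8758239746094, -252.26243591308594), 48.67231750488281)
top bed low 10138 mean [0.51   0.1408 0.0387] med z 0.0405 rect [516.2 145.3] [220.6 260.8] 6.6
top block 825 mean [ 0.5078 -0.2584  0.0391] med z 0.0392 rect [ 510.1 -259.8] [85.6 86.2] 63.4
side wing 79 mean [0.458  0.1355 0.1029] med z 0.1036 rect [459.3 136.6] [46.1 17.8] 40.3
side handle 186 mean [ 0.5083 -0.2619  0.0903] med z 0.0914 rect [ 509.7 -258.8] [26.2 34. ] 50.7
side hub 171 mean [0.5469 0.1655 0.0849] med z 0.0852 rect [547.5 167.9] [59.5 54.4] 69.0
hub circ (547.0057373046875, 168.3792266845703) 30.32012939453125
side collar+tab 325 mean [ 0.5041 -0.2671  0.0452] med z 0.0453 rect [ 504.5 -260. ] [79.5 80. ] 58.3
coll circ ((503.4299621582031, -253.0848846435547), 48.18004608154297)
side bed low 4730 mean [0.5016 0.1077 0.0407] med z 0.0407 rect [514.2 144.9] [221.7 270.1] 7.3
side block 627 mean [ 0.5044 -0.2705  0.0396] med z 0.04 rect [ 509.9 -258.6] [88.5 84.2] 63.1
```

```bash
for i in 1 2 3 ; do python3 -m creep '[[[1,-0.45,-0.42,0.05,0],[1,-0.92,-0.86,0.1,0],[1,-0.92,-0.86,0.1,0]]]'; done; python3 -m creep '[[[1,-0.45,-0.42,0.05,0],[1,-0.9,-0.83,0,0],[1,-0.9,-0.83,0,-0.05],[1,-0.9,-0.83,0,-0.1],[1,-0.9,-0.83,0,-0.159],[1,-0.9,-0.83,0,-0.159],[1,-0.9,-0.83,0,-0.159],[1,-0.9,-0.83,0,-0.159],[1,-0.9,-0.83,0,-0.159],[1,-0.9,-0.83,0,-0.159]]]'
cat >> h.py <<'E'
def tool():
    s=state(); M=rot(s["eef_rot"]); return np.array(s["position"]),M,np.degrees(np.arctan2(M[1,1],M[0,1]))
def to(x,y,z,yaw):
    "delta in creep units to put TCP there with tool y at yaw (deg)"
    p,M,a=tool(); d=(yaw-a+90)%180-90
    print("pos",p.round(4),"yaw",round(a,2),"z-axis",M[:,2].round(4),"shift",(M.T@(np.array([x,y,z])-p)*10).round(3),"turn",round(-d/360,4))
E
python3 -c "
from h import *
to(.459,.138,.081,123.6)"
```

```text
t: 1.3
position: [0.3117, 0.4763, 0.2209]
eef_rot: [0.001, 0.206, 0.979, -0.001]
contact_force: [1.2, 0.4, -0.1]
finger_gap: 0.0856
gripper_force: 0.0
t: 1.6
position: [0.3613, 0.3605, 0.2112]
eef_rot: [0.0, 0.206, 0.979, -0.001]
contact_force: [0.1, 0.5, 0.4]
finger_gap: 0.0854
gripper_force: 0.0
t: 1.9
position: [0.411, 0.245, 0.2013]
eef_rot: [0.0, 0.206, 0.979, -0.0]
contact_force: [-0.1, 0.2, 0.3]
finger_gap: 0.0855
gripper_force: 0.0
t: 2.9
position: [0.4591, 0.1371, 0.2015]
eef_rot: [0.0, -0.29, 0.957, 0.0]
contact_force: [0.8, 0.3, 0.4]
finger_gap: 0.0854
gripper_force: 0.0
pos [0.4591 0.1371 0.2015] yaw 123.7 z-axis [ 4.e-04  3.e-04 -1.e+00] shift [-0.004  0.008  1.205] turn 0.0003
```

```bash
python3 -m creep '[[[1,0,0.01,0.4,0],[1,0,0.01,0.8,0],[1,0,0.01,0.8,0]]]'; python3 -m creep '[[[1,0,0,0.2,0],[1,0,0,0.4,0],[1,0,0,0.4,0],[0.2,0,0,0.4,0],[-1,0,0,0.4,0],[-1,0,0,0.4,0],[-1,0,0,0.4,0],[-1,0,0,0.4,0],[-1,0,0,0.4,0]]]'; python3 -c "
from h import *
to(.459,.138,.081,123.6);print(state()['wrist_torque'],state()['finger_gap'])
s=snapshot('side');cv2.imwrite('pics/c.png',cv2.resize(s['image'][90:240,170:330,::-1],(640,600),interpolation=cv2.INTER_CUBIC))"
```

```text
t: 3.2
position: [0.4549, 0.1367, 0.1174]
eef_rot: [-0.005, -0.289, 0.957, -0.0]
contact_force: [-1.1, 0.2, 0.3]
finger_gap: 0.0856
gripper_force: 0.0
t: 4.1
position: [0.4584, 0.1384, 0.082]
eef_rot: [0.0, -0.29, 0.957, 0.0]
contact_force: [-2.7, -0.0, 5.6]
finger_gap: 0.012
gripper_force: 59.2
pos [0.4584 0.1384 0.082 ] yaw 123.69 z-axis [ 2.e-04  7.e-04 -1.e+00] shift [-0.002 -0.007  0.01 ] turn 0.0003
[ 0.12471424  0.40003924 -0.07084108] 0.012017586007540777
```

View pics/c.png

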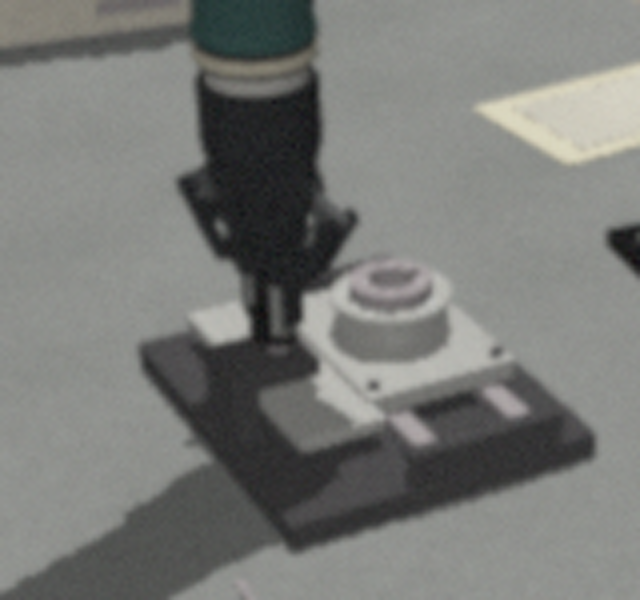

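The fingers hold the wing (gap 12 mm) and the pulley is untouched at about (390,290). Now I turn the knob clockwise.

```bash
python3 -m creep '[[[-1,0,0,0,0.02],[-1,0,0,0,0.04],[-1,0,0,0,0.06],[-1,0,0,0,0.08],[-1,0,0,0,0.10],[-1,0,0,0,0.12],[-1,0,0,0,0.14],[-1,0,0,0,0.16],[-1,0,0,0,0.17],[-1,0,0,0,0.17],[-1,0,0,0,0.17]]]';  python3 -c "
from h import *
to(.459,.138,.081,123.6);print(state()['wrist_torque'],state()['joints'])"
python3 -m creep '[[[-1,0,0,0,0.01],[-1,0,0,0,0.02],[-1,0,0,0,0.02]]]'; python3 -c "
from h import *
to(.459,.138,.081,123.6);print(state()['wrist_torque'])"
```

```text
t: 5.25
position: [0.4583, 0.1407, 0.082]
eef_rot: [-0.0, 0.237, 0.972, 0.002]
contact_force: [-2.1, 7.1, 4.6]
finger_gap: 0.0118
gripper_force: 59.0
pos [0.4583 0.1407 0.082 ] yaw 62.6 z-axis [ 3.0e-04  3.1e-03 -1.0e+00] shift [-0.019 -0.021  0.01 ] turn -0.1694
[ 1.20896342  0.49951827 -0.08693878] [-0.63029398  0.42016196  0.31663633  2.13969976 -0.22805772  0.61134873
  0.94069578]
t: 5.55
position: [0.4584, 0.141, 0.082]
eef_rot: [-0.0, 0.296, 0.955, 0.001]
contact_force: [-1.9, 6.8, 4.5]
finger_gap: 0.0116
gripper_force: 59.9
pos [0.4584 0.141  0.082 ] yaw 55.51 z-axis [ 7.0e-04  2.8e-03 -1.0e+00] shift [-0.022 -0.021  0.01 ] turn -0.1891
[1.28807224 0.38219761 0.60702982]
```

```bash
python3 -m creep '[[[-1,0,0.02,0,0.008],[-1,0,0.02,0,0.012],[-1,0,0.02,0,0.012]]]'; python3 -c "
from h import *
to(.459,.138,.081,123.6);print(state()['wrist_torque'])"
```

```text
t: 5.85
position: [0.4585, 0.1411, 0.082]
eef_rot: [-0.001, 0.329, 0.944, -0.0]
contact_force: [-4.6, 2.1, 10.9]
finger_gap: 0.0118
gripper_force: 91.2
pos [0.4585 0.1411 0.082 ] yaw 51.55 z-axis [-1.8e-03 -1.0e-04 -1.0e+00] shift [-0.023 -0.021  0.01 ] turn -0.2001
[0.27752157 0.92968205 2.12848133]
```

```bash
python3 -m creep '[[[-1,0,0,0,-0.008],[-0.2,0,0,0,-0.008],[-0.2,0,0,0,-0.008],[-0.2,0,0,0,-0.008],[-0.2,0,0,-0.5,-0.008],[-0.2,0,0,-1,-0.008],[1,0,0,-1,-0.008],[1,0,0,-1,-0.008]]]'; python3 - <<'E'
from h import *
to(.51,-.259,.2,52-90)
for n in("top","side"):
    s=snapshot(n); C=cloud(s); x,y,z=C[...,0],C[...,1],C[...,2]
    for t,c,r,a,b in(("wing",(.459,.138),.032,.096,.11),("hub",(.5485,.1673),.035,.08,.09)):
        p=C[(np.hypot(x-c[0],y-c[1])<r)&(z>a)&(z<b)]
        if len(p)>5: print(n,t,len(p),cv2.minAreaRect((p[:,:2]*1000).astype(np.float32)))
E
```

```text
t: 6.65
position: [0.4602, 0.1398, 0.1824]
eef_rot: [0.001, 0.311, 0.951, 0.001]
contact_force: [-1.0, 0.6, -1.1]
finger_gap: 0.062
gripper_force: 0.0
pos [0.4602 0.1398 0.1824] yaw 53.81 z-axis [ 0.0024  0.0017 -1.    ] shift [-2.757 -2.924 -0.182] turn -0.245
top wing 58 ((465.0257873535156, 135.0731964111328), (14.087153434753418, 30.847034454345703), 56.033294677734375)
top hub 342 ((548.8594360351562, 167.42958068847656), (56.29475021362305, 52.917213439941406), 50.89236068725586)
side wing 88 ((458.0756530761719, 136.2841796875), (19.395204544067383, 41.07392501831055), 55.254638671875)
side hub 177 ((547.750732421875, 167.1151580810547), (57.56427764892578, 54.15599060058594), 25.431331634521484)
```

```bash
for i in 1 2 3; do python3 -m creep '[[[1,-0.46,-0.49,0,0],[1,-0.92,-0.97,0,0],[1,-0.92,-0.97,0,0.002],[1,-0.92,-0.97,0,0.002]]]'; done;  python3 - <<'E'
from h import *
p,M,a=tool(); to(.5097,-.2592,.055,51.1)
s=snapshot("top"); C=cloud(s); I=s["image"]
# sample rays on the hub plane z=.0845, brightness by angle at several radii
for c in((.5485,.1673),(.5489,.1674),(.5475,.1675)):
  for r in(.0175,.019,.0205):
    th=np.radians(np.arange(-180,180,5)); P=np.c_[c[0]+r*np.cos(th),c[1]+r*np.sin(th),np.full(72,.0845)]
    uv=pix(s,P).astype(np.float32)
    v=cv2.remap(cv2.cvtColor(I,cv2.COLOR_RGB2GRAY),uv[:,0],uv[:,1],cv2.INTER_LINEAR).ravel().astype(float)
    w=np.clip(np.percentile(v,70)*.8-v,0,None); 
    print(c,r,"dir",np.degrees(np.angle((w*np.exp(1j*th)).sum())).round(1), [int(np.degrees(t)) for t,k in zip(th,w) if k>10])
cv2.imwrite("pics/d.png",np.hstack([cv2.resize(I[195:237,196:238,::-1],(400,400),interpolation=cv2.INTER_CUBIC),cv2.resize(I[205:265,375:435,::-1],(400,400),interpolation=cv2.INTER_CUBIC)]))
E
```

```text
t: 7.15
position: [0.4759, 0.0016, 0.1801]
eef_rot: [-0.001, 0.32, 0.947, -0.002]
contact_force: [-0.3, 1.0, -0.3]
finger_gap: 0.0856
gripper_force: 0.0
t: 7.55
position: [0.4913, -0.1305, 0.1803]
eef_rot: [-0.0, 0.326, 0.945, -0.002]
contact_force: [-0.2, -0.1, -0.4]
finger_gap: 0.0854
gripper_force: 0.0
t: 7.95
position: [0.5048, -0.2629, 0.1802]
eef_rot: [-0.0, 0.331, 0.944, -0.002]
contact_force: [-1.2, -0.8, 0.3]
finger_gap: 0.0855
gripper_force: 0.0
pos [ 0.5048 -0.2629  0.1802] yaw 51.34 z-axis [-0.0019 -0.0026 -1.    ] shift [-0.015  0.064  1.252] turn 0.0007
(0.5485, 0.1673) 0.0175 dir 6.7 [-10, -5, 0, 5, 10, 14, 20, 25]
(0.5485, 0.1673) 0.019 dir 6.8 [-10, -5, 0, 5, 10, 14, 20, 25]
(0.5485, 0.1673) 0.0205 dir 6.3 [-10, -5, 0, 5, 10, 14, 20]
(0.5489, 0.1674) 0.0175 dir 6.6 [-10, -5, 0, 5, 10, 14, 20, 25]
(0.5489, 0.1674) 0.019 dir 6.6 [-10, -5, 0, 5, 10, 14, 20, 25]
(0.5489, 0.1674) 0.0205 dir 6.1 [-10, -5, 0, 5, 10, 14, 20, 25]
(0.5475, 0.1675) 0.0175 dir 5.2 [-14, -10, -5, 0, 5, 10, 14, 20, 25]
(0.5475, 0.1675) 0.019 dir 5.7 [-10, -5, 0, 5, 10, 14, 20]
(0.5475, 0.1675) 0.0205 dir 5.5 [-10, -5, 0, 5, 10, 14, 20]
```

View pics/d.png

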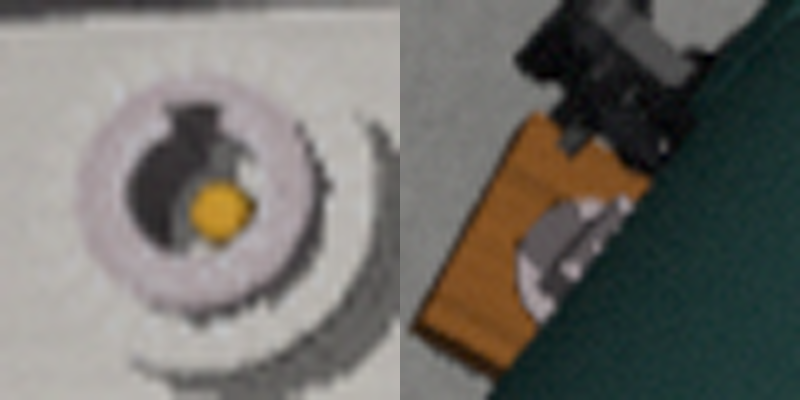

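The left crop shows the keyway notch just above the bore at (195,120), which is world yaw about 6.5°. The right crop shows the gripper over the gauge. Next I descend and grip.

```bash
python3 -m creep '[[[1,-0.015,0.064,0.1,0],[1,-0.015,0.064,0.4,0],[1,-0.015,0.064,0.7,0],[1,-0.015,0.064,0.7,0]]]'; python3 -c "
from h import *
to(.5097,-.2592,.055,51.1)"
```

```text
t: 8.4
position: [0.5088, -0.25, 0.1068]
eef_rot: [-0.005, 0.326, 0.945, 0.001]
contact_force: [0.2, 0.8, -0.1]
finger_gap: 0.0854
gripper_force: 0.0
pos [ 0.5088 -0.25    0.1068] yaw 51.92 z-axis [-0.0083  0.0044 -1.    ] shift [-0.069 -0.066  0.517] turn 0.0023
```

```bash
python3 -m creep '[[[1,0,0,0,0],[1,0,0,0,0],[1,0,0,0,0]]]'; python3 -c "
from h import *
to(.5097,-.2592,.055,51.1)"
```

```text
t: 8.7
position: [0.512, -0.2546, 0.1127]
eef_rot: [0.001, 0.328, 0.945, 0.0]
contact_force: [0.6, 0.2, -0.0]
finger_gap: 0.0851
gripper_force: 0.0
pos [ 0.512  -0.2546  0.1127] yaw 51.73 z-axis [ 2.5e-03 -6.0e-04 -1.0e+00] shift [-0.009 -0.051  0.577] turn 0.0018
```

```bash
python3 -m creep '[[[1,-0.01,-0.05,0.3,0.002],[1,-0.01,-0.05,0.57,0.002],[1,-0.01,-0.05,0.57,0.002],[1,-0.01,-0.05,0.57,0.002],[-1,-0.01,-0.05,0.57,0.002],[-1,-0.01,-0.05,0.57,0.002],[-1,-0.01,-0.05,0.57,0.002],[-1,-0.01,-0.05,0.57,0.002],[-1,-0.01,-0.05,0.57,0.002],[-1,-0.01,-0.05,0.57,0.002]]]'; python3 -c "
from h import *
to(.5097,-.2592,.055,51.1)"
```

```text
t: 9.7
position: [0.5093, -0.2591, 0.055]
eef_rot: [0.001, 0.334, 0.943, 0.0]
contact_force: [-0.2, 1.8, 5.9]
finger_gap: 0.0237
gripper_force: 59.4
pos [ 0.5093 -0.2591  0.055 ] yaw 51.0 z-axis [ 1.2e-03  2.0e-04 -1.0e+00] shift [-0.004  0.002  0.   ] turn -0.0003
```

```bash
python3 -m creep '[[[-1,0,0,-0.15,0],[-1,0,0,-0.4,0],[-1,0,0,-0.7,0],[-1,0,0,-1,0],[-1,0,0,-1,0],[-1,0,0,-1,0],[-1,0,0,-1,0]]]'; python3 - <<'E'
from h import *
to(.5483,.1675,.15,96.4)
for n in("side","top"):
    s=snapshot(n); C=cloud(s); x,y,z=C[...,0],C[...,1],C[...,2]
    p=C[(np.hypot(x-.51,y+.26)<.05)&(z>.13)&(z<.155)]; print(n,len(p))
    cv2.imwrite(f"pics/e{n}.png",cv2.resize(s["image"][190:290,280:400,::-1],(600,500)))
E
```

```text
t: 10.4
position: [0.5075, -0.2585, 0.1529]
eef_rot: [-0.001, 0.334, 0.943, 0.0]
contact_force: [0.5, 0.2, -4.0]
finger_gap: 0.0233
gripper_force: 59.7
pos [ 0.5075 -0.2585  0.1529] yaw 50.99 z-axis [-0.0027  0.0012 -1.    ] shift [2.364 3.567 0.033] turn -0.1261
side 254
top 0
```

View pics/eside.png

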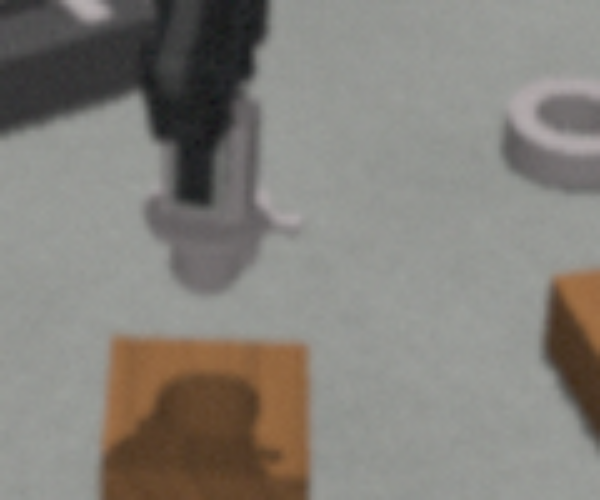

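The gauge hangs upright in the fingers with its tab to the right at (285,222), clear of the block. Next I carry it to the pulley.

```bash
for i in 1 2 3; do python3 -m creep '[[[-1,0.2,0.3,0,0],[-1,0.4,0.6,0,0],[-1,0.59,0.89,0,-0.01],[-1,0.59,0.89,0,-0.01]]]'; python3 -c "
from h import *
to(.5485,.1673,.15,96.4)"; done
```

```text
t: 10.9
position: [0.519, -0.1466, 0.1527]
eef_rot: [-0.002, 0.3, 0.954, 0.001]
contact_force: [1.2, 1.2, -3.6]
finger_gap: 0.0236
gripper_force: 60.0
pos [ 0.519  -0.1466  0.1527] yaw 55.1 z-axis [-0.0029  0.0039 -1.    ] shift [1.554 2.743 0.039] turn -0.1147
t: 11.3
position: [0.522, -0.0405, 0.1531]
eef_rot: [-0.002, 0.27, 0.963, 0.001]
contact_force: [0.1, 0.4, -3.5]
finger_gap: 0.0233
gripper_force: 60.4
pos [ 0.522  -0.0405  0.1531] yaw 58.68 z-axis [-0.0025  0.0026 -1.    ] shift [0.854 1.913 0.035] turn -0.1048
t: 11.7
position: [0.5185, 0.0658, 0.1533]
eef_rot: [-0.001, 0.24, 0.971, 0.001]
contact_force: [0.7, 0.7, -3.3]
finger_gap: 0.0233
gripper_force: 60.5
pos [0.5185 0.0658 0.1533] yaw 62.26 z-axis [-0.0018  0.002  -1.    ] shift [0.207 1.038 0.034] turn -0.0948
```

```bash
python3 -m creep '[[[-1,0.1,0.4,0,-0.02],[-1,0.2,0.9,0,-0.04],[-1,0.2,1,0,-0.06],[-1,0.2,1,0,-0.08],[-1,0.2,1,0,-0.095],[-1,0.2,1,0,-0.095],[-1,0.2,1,0,-0.095],[-1,0.2,1,0,-0.095]]]'; python3 - <<'E'
from h import *
to(.5485,.1673,.14,96.4); print(state()["joints"])
I=[]
for n in("side","top"):
    s=snapshot(n); c=pix(s,[.5485,.1673,.1])[0].astype(int)
    I.append(cv2.resize(s["image"][c[1]-50:c[1]+50,c[0]-40:c[0]+40,::-1],(400,500),interpolation=cv2.INTER_CUBIC))
cv2.imwrite("pics/f.png",np.hstack(I))
E
```

```text
t: 12.5
position: [0.5488, 0.1574, 0.154]
eef_rot: [-0.0, -0.051, 0.999, -0.0]
contact_force: [-0.1, 0.2, -3.8]
finger_gap: 0.0235
gripper_force: 60.8
pos [0.5488 0.1574 0.154 ] yaw 95.83 z-axis [-5.e-04 -5.e-04 -1.e+00] shift [-0.007  0.099  0.14 ] turn -0.0016
[-0.58295684  0.43403845  0.31071524  1.88310257 -0.17145255  0.85080233
  1.48682723]
```

View pics/f.png

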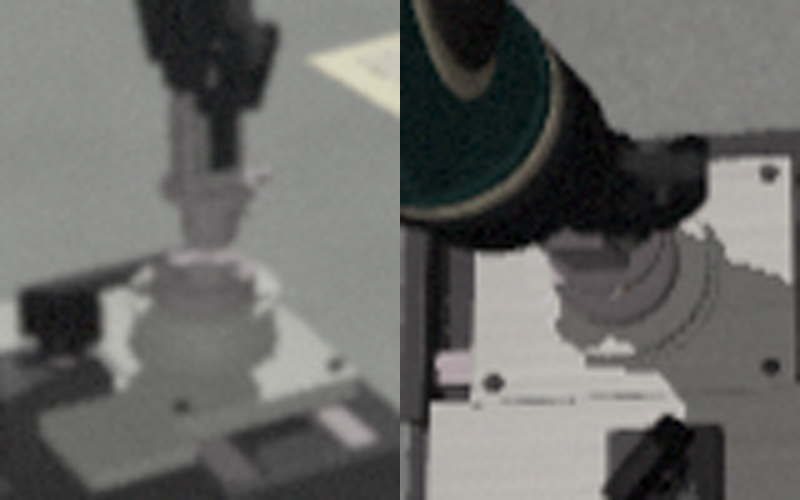

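Left crop: the gauge hangs above the hub with its tab at (260,177). Right crop: the wing is at (655,460), still in its locked orientation. I centre the gauge and lower it to just above the mouth.

```bash
python3 -m creep '[[[-1,-0.007,0.1,0.05,-0.0016],[-1,-0.007,0.1,0.19,-0.0016],[-1,-0.007,0.1,0.19,-0.0016],[-1,-0.007,0.1,0.19,-0.0016],[-1,-0.007,0.1,0.19,-0.0016]]]'; python3 -c "
from h import *
to(.5485,.1673,.125,96.4)"
```

```text
t: 13.1
position: [0.5486, 0.1679, 0.1352]
eef_rot: [0.0, -0.057, 0.998, -0.0]
contact_force: [0.6, 0.3, -3.9]
finger_gap: 0.0237
gripper_force: 60.6
pos [0.5486 0.1679 0.1352] yaw 96.53 z-axis [ 0.e+00 -3.e-04 -1.e+00] shift [ 0.001 -0.006  0.102] turn 0.0004
```

```bash
python3 -m creep '[[[-1,0,-0.004,0.03,0],[-1,0,-0.004,0.06,0],[-1,0,-0.004,0.09,0],[-1,0,-0.004,0.09,0],[-1,0,-0.004,0.09,0]]]'; python3 -m creep '[[[-1,0,0,0.03,0],[-1,0,0,0.05,0],[-1,0,0,0.05,0],[-1,0,0,0.05,0]]]';python3 -c "
from h import *
to(.5485,.1673,.12,96.4);print(state()['wrist_torque'])"
```

```text
t: 13.6
position: [0.5485, 0.1676, 0.1262]
eef_rot: [-0.0, -0.057, 0.998, -0.0]
contact_force: [-1.0, 0.7, -3.7]
finger_gap: 0.0234
gripper_force: 60.6
t: 14.0
position: [0.5484, 0.1681, 0.1212]
eef_rot: [-0.0, -0.057, 0.998, 0.0]
contact_force: [-0.6, 2.0, -4.4]
finger_gap: 0.0236
gripper_force: 60.7
pos [0.5484 0.1681 0.1212] yaw 96.57 z-axis [-1.e-04  3.e-04 -1.e+00] shift [-0.    -0.008  0.012] turn 0.0005
[0.38155028 0.00066924 0.01884294]
```

```bash
python3 -m creep '[[[-1,0,0.005,0.02,0],[-1,0,0.005,0.04,0],[-1,0,0.005,0.04,0],[-1,0,0.005,0.04,0]]]'; python3 -m creep '[[[-1,0,0,0.02,0],[-1,0,0,0.04,0],[-1,0,0,0.04,0],[-1,0,0,0.04,0]]]';python3 -c "
from h import *
to(.5485,.1673,.12,96.4);print(state()['wrist_torque'])"
```

```text
t: 14.4
position: [0.5484, 0.1681, 0.1172]
eef_rot: [-0.0, -0.057, 0.998, -0.0]
contact_force: [-0.2, 0.6, -3.9]
finger_gap: 0.0232
gripper_force: 60.7
t: 14.8
position: [0.5484, 0.1682, 0.1131]
eef_rot: [-0.0, -0.057, 0.998, -0.0]
contact_force: [-0.4, 0.7, -4.3]
finger_gap: 0.0233
gripper_force: 60.7
pos [0.5484 0.1682 0.1131] yaw 96.56 z-axis [-2.e-04 -1.e-04 -1.e+00] shift [-0.    -0.009 -0.069] turn 0.0004
[ 0.24071141  0.04932035 -0.0118751 ]
```

```bash
python3 -m creep '[[[-1,0,0,0.03,0],[-1,0,0,0.06,0],[-1,0,0,0.06,0],[-1,0,0,0.06,0]]]'; python3 -m creep '[[[-1,0,0,0.02,0],[-1,0,0,0.04,0],[-1,0,0,0.06,0],[-1,0,0,0.06,0],[-1,0,0,0.06,0]]]';python3 -c "
from h import *
to(.5485,.1673,.1,96.4);print(state()['wrist_torque'])"
```

```text
t: 15.2
position: [0.5484, 0.1682, 0.1071]
eef_rot: [-0.0, -0.057, 0.998, -0.0]
contact_force: [0.3, 0.3, -3.4]
finger_gap: 0.0234
gripper_force: 60.7
t: 15.7
position: [0.5487, 0.1683, 0.102]
eef_rot: [0.0, -0.057, 0.998, 0.0]
contact_force: [-2.7, -0.4, 5.1]
finger_gap: 0.0235
gripper_force: 61.9
pos [0.5487 0.1683 0.102 ] yaw 96.55 z-axis [ 6.e-04  5.e-04 -1.e+00] shift [ 0.003 -0.01   0.02 ] turn 0.0004
[0.08035159 0.54479006 0.02051771]
```

Against the −4 N baseline, the spring is now pushing back with about 9 N. I press further until the collar bottoms.

```bash
python3 -m creep '[[[-1,0,0,0.01,0],[-1,0,0,0.02,0],[-1,0,0,0.02,0],[-1,0,0,0.02,0]]]'; python3 -m creep '[[[-1,0,0,0.01,0],[-1,0,0,0.02,0],[-1,0,0,0.02,0],[-1,0,0,0.02,0]]]'
```

```text
t: 16.1
position: [0.5488, 0.1683, 0.1001]
eef_rot: [0.0, -0.057, 0.998, 0.0]
contact_force: [-3.0, 0.1, 6.7]
finger_gap: 0.0232
gripper_force: 62.2
t: 16.5
position: [0.5488, 0.1683, 0.0999]
eef_rot: [0.0, -0.057, 0.998, 0.001]
contact_force: [-8.2, -2.3, 20.7]
finger_gap: 0.0238
gripper_force: 64.3
```

```bash
python3 -m creep '[[[-1,0,0,0,0],[-1,0,0,0,0],[-1,0,0,0,0]]]'; python3 - <<'E'
from h import *
I=[]
for n in("side","top"):
    s=snapshot(n); c=pix(s,[.5485,.1673,.1])[0].astype(int)
    I.append(cv2.resize(s["image"][c[1]-50:c[1]+50,c[0]-40:c[0]+40,::-1],(400,500),interpolation=cv2.INTER_CUBIC))
cv2.imwrite("pics/g.png",np.hstack(I))
E
```

```text
t: 16.8
position: [0.5488, 0.1683, 0.1]
eef_rot: [0.0, -0.057, 0.998, 0.001]
contact_force: [-7.6, -1.6, 20.6]
finger_gap: 0.0234
gripper_force: 64.3
```

View pics/g.png

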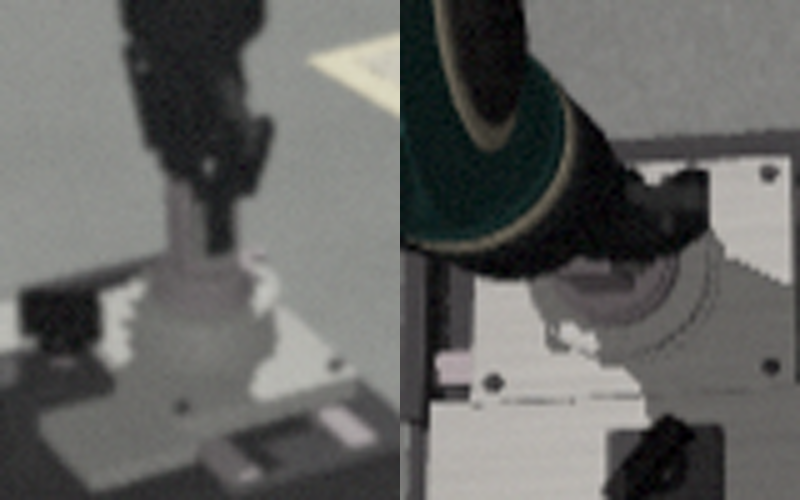

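The collar sits flush on the hub (left crop, about (205,270)), and the wing at (655,460) and the carriage are unchanged. I hand the job in.

```bash
python3 -c "
from cell import *
print(job_done())"
```

```text
the job is handed in; nothing more can be done
None
```

I turned the clamp knob to its hard stop and pressed the keyed gauge home on the hub, still gripped (about 64 N), with about 20 N downward; I handed the job in at about 17 s and got no verdict back.

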